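Gauge the shelf sleeves, pack those that fit and shut the box

TASK

Check the spare shelf-post sleeves on the gauge pin: begin with the one nearest the pin and work along the row, sliding each down over the pin as far as it will go. Put those that go fully home on the pin into the wooden box, and those that stop part-way side by side on the ceramic spoon rest. With the good ones packed, close the box lid and press down on it to make sure it is fully shut; leave everything else on the shelf where it is.

Things in the scene. Friction and masses are not known exactly. Their poses are not given: they have to be found in the camera images.
- sleeve_1: aluminium sleeve (plain tube), 42 mm outer diameter, 36 mm high, 28 mm bore at both mouths, standing upright; some have a narrower bore starting 12 mm inside either mouth, which the gauge pin does not pass; origin: centre of its underside, z along its axis. Place 1 of 6 along the row, 1 being next to the gauge; may be absent
- sleeve_2: aluminium sleeve (plain tube), 42 mm outer diameter, 36 mm high, 28 mm bore at both mouths, standing upright; some have a narrower bore starting 12 mm inside either mouth, which the gauge pin does not pass; origin: centre of its underside, z along its axis. Place 2 of 6 along the row, 1 being next to the gauge; may be absent
- sleeve_3: aluminium sleeve (plain tube), 42 mm outer diameter, 36 mm high, 28 mm bore at both mouths, standing upright; some have a narrower bore starting 12 mm inside either mouth, which the gauge pin does not pass; origin: centre of its underside, z along its axis. Place 3 of 6 along the row, 1 being next to the gauge; may be absent
- sleeve_4: aluminium sleeve (plain tube), 42 mm outer diameter, 36 mm high, 28 mm bore at both mouths, standing upright; some have a narrower bore starting 12 mm inside either mouth, which the gauge pin does not pass; origin: centre of its underside, z along its axis. Place 4 of 6 along the row, 1 being next to the gauge; may be absent
- sleeve_5: aluminium sleeve (plain tube), 42 mm outer diameter, 36 mm high, 28 mm bore at both mouths, standing upright; some have a narrower bore starting 12 mm inside either mouth, which the gauge pin does not pass; origin: centre of its underside, z along its axis. Place 5 of 6 along the row, 1 being next to the gauge; may be absent
- sleeve_6: aluminium sleeve (plain tube), 42 mm outer diameter, 36 mm high, 28 mm bore at both mouths, standing upright; some have a narrower bore starting 12 mm inside either mouth, which the gauge pin does not pass; origin: centre of its underside, z along its axis. Place 6 of 6 along the row, 1 being next to the gauge; may be absent
- gauge: gauge, fixed: dark steel disc 76 mm across, 14 mm high, with an upright steel pin of 24 mm diameter on its centre; the pin is cylindrical to 41 mm above the shelf and ends in a blunt cone at 48 mm; origin: centre of the disc's underside. A sleeve that fits comes to rest on the disc; one that does not stops about 20 mm or more above it
- gauge_seat (a point): centre of the disc's top face, where the underside of a sleeve that goes fully home comes to lie
- strip: thin cork strip, 60 x 350 x 3 mm (x, y, z), fixed, on which the sleeves stand in a row along its y axis, up to 6 places 60 mm apart, the row's first end facing the gauge; origin: centre of its underside
- box: wooden box, fixed, 170 x 210 x 65 mm outside (its x, y, z), walls and floor 6 mm; origin: centre of its underside; the lid is hinged along its +x rim (the side away from the sleeves)
- lid (a joint): angle of the box lid: 0 closed, 1.57 upright, 1.9 fully open (leaning back); starts open; the hinge is stiff, the lid stays where it is left. The lid is a board 170 (from the hinge) x 210 x 8 mm with a wooden knob 140 mm from the hinge, midway along the lid, standing about 45 mm off its outer face
- lid_hinge (a point): midpoint of the hinge line, on the rim of the box, on the inner face of the lid; its y axis is the hinge line; the lid at 0 reaches towards the box's -x
- spoon_rest: white ceramic spoon rest, fixed, shallow rectangular dish 126 x 190 mm (x, y), 16 mm high, floor and rim 6 mm thick, with a small flat lip at its -y end; origin: centre of its underside
- bowls: stack of three nested steel bowls, 150 mm across, 71 mm high, not to be disturbed; origin: centre of the underside
- seasoning: white plastic flip-top seasoning container, 36 x 56 x 84 mm, not to be disturbed; origin: centre of the underside
- teacup: blue ceramic teacup, 76 mm across, 60 mm high, not to be disturbed; origin: centre of the underside
- jar: jar, 60 mm across, 90 mm high, not to be disturbed; origin: centre of the underside
- tea_tin: tea tin, 72 mm across, 110 mm high, not to be disturbed; origin: centre of the underside
- scoop: rice scoop, 200 mm long, lying flat, not to be disturbed; origin on its underside
Not all that is in view belongs to the job. Leave any orange or yellow look-alike of the gauge alone.

How it is judged:
On the way, in this order (a step that is already met when the one before it is completed fails the run):
1. sleeve 1 of the row, if present, is slid down over the gauge pin as far as it will go (within 5 mm of fully home, or to within 5 mm of where its narrow bore stops it) (horizontal distance between sleeve_1 and gauge_seat below 0.006 m and z of sleeve_1 in the frame of gauge_seat below 0.027 m), for 0.1 s.
2. sleeve 2 of the row, if present, is slid down over the gauge pin as far as it will go (within 5 mm of fully home, or to within 5 mm of where its narrow bore stops it) (horizontal distance between sleeve_2 and gauge_seat below 0.006 m and z of sleeve_2 in the frame of gauge_seat below 0.005 m), for 0.1 s.
3. sleeve 3 of the row, if present, is slid down over the gauge pin as far as it will go (within 5 mm of fully home, or to within 5 mm of where its narrow bore stops it) (horizontal distance between sleeve_3 and gauge_seat below 0.006 m and z of sleeve_3 in the frame of gauge_seat below 0.005 m), for 0.1 s.
4. sleeve 4 of the row, if present, is slid down over the gauge pin as far as it will go (within 5 mm of fully home, or to within 5 mm of where its narrow bore stops it) (horizontal distance between sleeve_4 and gauge_seat below 0.006 m and z of sleeve_4 in the frame of gauge_seat below 0.027 m), for 0.1 s.
5. sleeve 5 of the row, if present, is slid down over the gauge pin as far as it will go (within 5 mm of fully home, or to within 5 mm of where its narrow bore stops it) (horizontal distance between sleeve_5 and gauge_seat below 0.006 m and z of sleeve_5 in the frame of gauge_seat below 0.005 m), for 0.1 s.
6. sleeve 6 of the row, if present, is slid down over the gauge pin as far as it will go (within 5 mm of fully home, or to within 5 mm of where its narrow bore stops it) (horizontal distance between sleeve_6 and gauge_seat below 0.006 m and z of sleeve_6 in the frame of gauge_seat below 0.027 m), for 0.1 s.
7. the lid is shut and pressed down with the fingers (more than 3 N) (value of joint lid below 0.03 rad and contact force between the fingers and lid above 3 N), for 0.1 s.
At the end, for the whole second after the job is handed in: every sleeve that goes fully home on the pin lies inside the wooden box, every sleeve that stops part-way rests within the rim of the spoon rest (not on top of another), all at rest, and the box lid is shut (within 0.03 rad) (x of sleeve_2 in the frame of box between -0.08 and 0.08 m and y of sleeve_2 in the frame of box between -0.1 and 0.1 m and z of sleeve_2 in the frame of box between 0 and 0.06 m and linear speed of each of sleeve_2, sleeve_3, sleeve_5, sleeve_1, sleeve_4, sleeve_6 below 0.02 m/s and x of sleeve_3 in the frame of box between -0.08 and 0.08 m and y of sleeve_3 in the frame of box between -0.1 and 0.1 m and z of sleeve_3 in the frame of box between 0 and 0.06 m and x of sleeve_5 in the frame of box between -0.08 and 0.08 m and y of sleeve_5 in the frame of box between -0.1 and 0.1 m and z of sleeve_5 in the frame of box between 0 and 0.06 m and x of sleeve_1 in the frame of spoon_rest between -0.058 and 0.058 m and y of sleeve_1 in the frame of spoon_rest between -0.09 and 0.09 m and z of sleeve_1 in the frame of spoon_rest between 0 and 0.034 m and x of sleeve_4 in the frame of spoon_rest between -0.058 and 0.058 m and y of sleeve_4 in the frame of spoon_rest between -0.09 and 0.09 m and z of sleeve_4 in the frame of spoon_rest between 0 and 0.034 m and x of sleeve_6 in the frame of spoon_rest between -0.058 and 0.058 m and y of sleeve_6 in the frame of spoon_rest between -0.09 and 0.09 m and z of sleeve_6 in the frame of spoon_rest between 0 and 0.034 m and value of joint lid below 0.03 rad); the robot touches nothing.
It fails at once if a bystander (bowls, seasoning container, teacup, jar, tea tin or scoop) is displaced by more than 25 mm (distance of any of bowls, seasoning, teacup, jar, tea_tin, scoop from where it was at the start of the episode above 0.025 m).
Of sleeve_1, sleeve_2, sleeve_3, sleeve_4, sleeve_5, sleeve_6 only 4 to 5 are there at a start; the rules pass over those that are not, and their reading is None.
At some moment in a run one of sleeve_1, sleeve_2, sleeve_3, sleeve_4, sleeve_5, sleeve_6 may be knocked a few centimetres aside while the robot is not near it.
It also fails if it takes over 208 s, if anything falls off the work surface, if the arm or the gripper's body presses on something with over 40 N, if the wrist force passes 120 N, or if a joint passes its speed limit or range.

ROBOT

A 7-joint arm with a two-finger parallel gripper is mounted at the origin on the work surface. World frame = base frame: x ahead of the robot, y to its left, z up, the work surface at z = 0. Lengths are in m, angles in rad, forces in N, time in s.
With the tool pointing down it reaches from about 0.4 to 0.9 m from the base axis. Payload 5.5 kg.
Tool frame: the origin (TCP) lies midway between the tips of the shut fingers; the grasp point (between the pads) lies 19 mm behind it (manip.grip_depth is the distance from the TCP to the grasp point, in m); z points along the fingers, y is the line along which they close (so a half turn about z gives the same grasp; the last joint's range is limited). The gripper opens to 92 mm and grips with 3 to 60 N. Pads are 19 mm wide; open, the fingers measure 130 mm over their backs; the gripper's body (75 mm by 190 mm) begins 47 mm behind the grasp point.
Start: joints at [-0.958, 0.501, -0.427, 1.55, 0.221, 1.138, -0.21], TCP at [0.223, 0.611, 0.227] pointing down, gripper open.
Joint ranges: [-2.88, 2.88], [-0.31, 2.03], [-1.54, 1.56], [0.2, 2.42], [-1.41, 4.55], [0.19, 2.02], [-2.57, 2.57]. Speed limits (rad/s): [2.57, 2.57, 3.14, 3.14, 3.14, 3.14, 3.14].

INTERFACE

Orientations are given as a unit quaternion [x, y, z, w].
In Python, from bench import manip, effector, viewer gives the robot as it stands. Calls block until the motion is done:
- manip.move_pose(position, orientation): joint-space move of the TCP to a pose.
- manip.servo_line(position, ori=None, vel=0.15): straight line of the TCP; ori=None keeps the orientation; vel is the mean speed in m/s.
- manip.movej(angles): joint-space move.
- effector.open_jaws() and effector.close(f_grip=None): open the fingers fully, or close them until they stop; f_grip is the grip in N (None keeps the last).
- manip.sleep(seconds).
- manip.solve_ik(position, orientation): joint angles nearest the present ones, or None.
- viewer.get_image(name): name is "scene" or "top" or "wrist"; returns the picture (400x640x3 uint8, red, green, blue); there is no depth.
- viewer.get_calibration(name): a dict with "vfov" (degrees; the focal length in pixels is half the picture's height over the tangent of half this angle, whatever the lens; pixels are square), "cx", "cy" (the principal point, pixels), "dist_coeffs" ([k1, k2, p1, p2, k3] as OpenCV has them; the pictures are not rectified), "eye" and "attitude" of the camera in the world. Camera axes: x right, y down, z forward; pixel columns grow to the right and rows downward; lengths in m; the calibration is good to about 2 mm. A picture is of the moment at which its call begins: read the wrist's pose just before it. get_calibration takes no time and is no camera call; for the wrist camera it gives the pose at the moment of the call.
A pose or a line that the arm cannot do raises manip.PlanningError and nothing moves.
- manip.hand_in(): hands the job in; it is judged then, once.
Readings, each from a call of its own:
- manip.current_clock(): time.
- manip.current_q(): joint angles.
- manip.current_joint_velocities(): joint speeds.
- manip.current_tau(): joint torques, N m.
- manip.current_tool_pos(): TCP position.
- manip.current_tcp_rot(): TCP orientation.
- manip.current_force(): force on the tool from outside, world axes, zero at the start.
- manip.current_wrist_torque(): the same for the moment, N m.
- manip.current_finger_gap(): finger opening in m.
- manip.current_gripper_force(): force on a finger pad.
Only numpy, scipy, OpenCV 4.12 (cv2) and the standard library are available. Lean on these libraries where they do the work, as an engineer would, in place of code of your own. Each camera call takes 0.05 s, during which the arm holds its last target. There are 200 camera calls.

## Working session

There is one attempt and no reset: what is moved stays moved. The work goes in short steps, each a Python script; the robot and the scene stay as the last script left them, time stands still between calls to the robot, and variables do not carry over. Pictures are saved under pics/ and viewed, at most 14 in all, crops included, and the job is handed in when it is done.

```bash
ls; mkdir -p pics; python3 - <<'E'
from bench import manip, effector, viewer
import cv2
for n in ("scene","top"):
    cv2.imwrite(f"pics/{n}0.png",viewer.get_image(n)[:,:,::-1]); print(n,viewer.get_calibration(n))
print(viewer.get_calibration("wrist"),manip.current_tool_pos(),manip.current_tcp_rot(),manip.current_clock(),manip.grip_depth)
E
```

```text
pics
scene {'vfov': 54.55739646308882, 'cx': 322.6247531315679, 'cy': 193.78819591371018, 'dist_coeffs': array([0.00240484, 0.        , 0.        , 0.        , 0.        ]), 'eye': array([1.38965275, 0.43793938, 0.82143066]), 'attitude': array([ 0.50613051,  0.7460593 , -0.36449289, -0.23317883])}
top {'vfov': 48.80863792397928, 'cx': 320.60413378257346, 'cy': 202.49531826057088, 'dist_coeffs': array([0.03826554, 0.        , 0.        , 0.        , 0.        ]), 'eye': array([0.4572451 , 0.04786983, 1.28502554]), 'attitude': array([ 0.71064836, -0.70268943,  0.03021794, -0.01712753])}
{'vfov': 68.87812839419229, 'cx': 323.3927008396141, 'cy': 200.10406096064273, 'dist_coeffs': array([-0.02335584,  0.        ,  0.        ,  0.        ,  0.        ]), 'eye': array([0.15704257, 0.63360892, 0.3832739 ]), 'attitude': array([0.8118449 , 0.56848364, 0.07548936, 0.10970669])} [0.22256158 0.61003498 0.22578948] [ 1.73952925e-01  9.84753579e-01 -8.58175332e-04 -1.82128034e-04] 0.1 0.0188
```

View pics/top0.png

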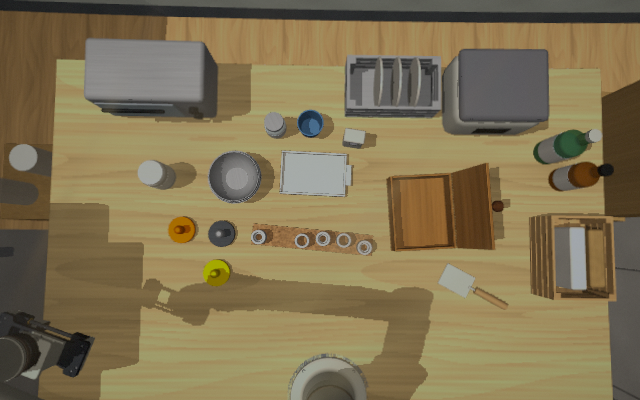

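View pics/scene0.png

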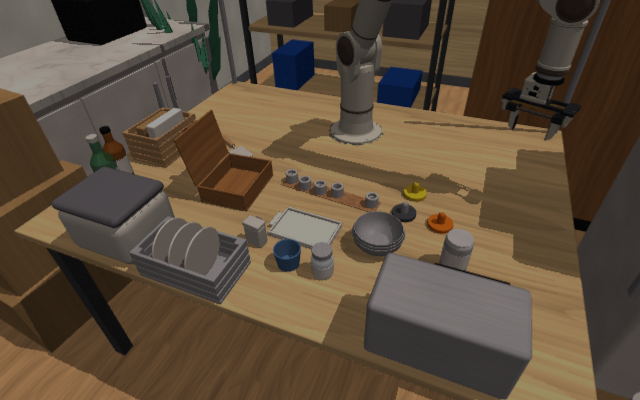

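The top view shows the dark steel gauge at (222,233), with look-alikes in orange at (182,230) and yellow at (216,272); the dark one fits the description. Five sleeves are in the row at x px 258, 302, 322, 344 and 365, and place 2 (~280) is empty. The dish is at (315,174), and the box at (422,212) has its lid open to the right.

Next I'll get coarse positions and confirm with the wrist camera.

```bash
cat > h.py <<'E'
from bench import manip, effector, viewer
import numpy as np, cv2
from scipy.spatial.transform import Rotation as R
def ray(cal,px):
    f=200/np.tan(np.radians(cal["vfov"]/2)); K=np.array([[f,0,cal["cx"]],[0,f,cal["cy"]],[0,0,1]])
    u=cv2.undistortPoints(np.array(px,float).reshape(-1,1,2),K,np.array(cal["dist_coeffs"])).reshape(-1,2)
    return R.from_quat(cal["attitude"]).apply(np.c_[u,np.ones(len(u))])
def toplane(cal,px,z):
    d=ray(cal,px); e=cal["eye"]; return (e+d*((z-e[2])/d[:,2])[:,None])[:,:2]
def proj(cal,p):
    f=200/np.tan(np.radians(cal["vfov"]/2)); K=np.array([[f,0,cal["cx"]],[0,f,cal["cy"]],[0,0,1]])
    r=R.from_quat(cal["attitude"]).inv(); rv=r.as_rotvec()
    return cv2.projectPoints(np.array(p,float).reshape(-1,1,3),rv,-r.apply(cal["eye"]),K,np.array(cal["dist_coeffs"]))[0].reshape(-1,2)
def quat(a):  # tool down, tool y (closing line) at world angle a
    y=np.array([np.cos(a),np.sin(a),0]); z=np.array([0,0,-1.]); x=np.cross(y,z)
    return R.from_matrix(np.c_[x,y,z]).as_quat()
def shot(name=None,cam="wrist"):
    cal=viewer.get_calibration(cam); im=viewer.get_image(cam)
    if name: cv2.imwrite(f"pics/{name}.png",im[:,:,::-1])
    return cal,im
E
python3 - <<'E'
from h import *
c=viewer.get_calibration("top")
np.set_printoptions(precision=3,suppress=True)
print("gauge",toplane(c,[(222,233)],.014)); print("sl",toplane(c,[(258,237),(302,241),(322,239),(344,240),(365,247)],.039))
print("dish",toplane(c,[(283,151),(348,153),(347,196),(281,194)],.016))
print("box",toplane(c,[(388,177),(450,173),(454,247),(391,250)],.065), "knob",toplane(c,[(498,206)],.19))
print("strip",toplane(c,[(252,223),(373,240),(371,254),(250,242)],.003))
for a in (0,np.pi,-.1,np.pi-.1):
  for p in ([.5,.35],[.5,.25],[.48,-.07],[.65,.07],[.55,-.25]):
    q=manip.solve_ik([*p,.2],quat(a)); print(a,p,q)
E
```

```text
gauge [[0.452 0.306]]
sl [[ 0.442  0.2  ]
 [ 0.432  0.076]
 [ 0.438  0.02 ]
 [ 0.436 -0.042]
 [ 0.417 -0.101]]
dish [[ 0.691  0.136]
 [ 0.688 -0.053]
 [ 0.562 -0.051]
 [ 0.566  0.139]]
box [[ 0.613 -0.162]
 [ 0.626 -0.335]
 [ 0.42  -0.344]
 [ 0.41  -0.17 ]] knob [[ 0.527 -0.414]]
strip [[ 0.482  0.223]
 [ 0.436 -0.129]
 [ 0.396 -0.123]
 [ 0.427  0.227]]
0 [0.5, 0.35] [-0.563  0.426 -0.12   1.69   0.058  1.029 -0.702]
0 [0.5, 0.25] [-0.421  0.338 -0.112  1.819  0.044  0.987 -0.55 ]
0 [0.48, -0.07] [-0.055  0.207  0.163  1.999 -0.041  0.939  0.129]
0 [0.65, 0.07] [-0.153  0.497  0.006  1.578 -0.003  1.067 -0.146]
0 [0.55, -0.25] [ 0.05   0.438  0.436  1.722 -0.211  1.029  0.559]
3.141592653589793 [0.5, 0.35] [-0.119  0.524 -0.729  1.674  0.385  1.092  2.18 ]
3.141592653589793 [0.5, 0.25] [ 0.032  0.416 -0.686  1.803  0.303  1.03   2.371]
3.141592653589793 [0.48, -0.07] [-0.955  0.553  1.369  2.021 -0.621  1.087 -2.44 ]
3.141592653589793 [0.65, 0.07] [ 0.623  0.895 -1.305  1.55   0.874  1.378  2.379]
3.141592653589793 [0.55, -0.25] [-0.467  0.848  1.355  1.737 -0.863  1.3   -2.054]
-0.1 [0.5, 0.35] [-0.578  0.425 -0.1    1.691  0.048  1.028 -0.794]
-0.1 [0.5, 0.25] [-0.437  0.337 -0.092  1.819  0.036  0.987 -0.644]
-0.1 [0.48, -0.07] [-0.066  0.207  0.176  1.999 -0.045  0.939  0.032]
-0.1 [0.65, 0.07] [-0.164  0.497  0.022  1.579 -0.012  1.066 -0.239]
-0.1 [0.55, -0.25] [ 0.045  0.439  0.443  1.722 -0.214  1.029  0.462]
3.041592653589793 [0.5, 0.35] [-0.133  0.518 -0.708  1.675  0.372  1.088  2.09 ]
3.041592653589793 [0.5, 0.25] [ 0.015  0.41  -0.663  1.804  0.291  1.027  2.282]
3.041592653589793 [0.48, -0.07] [-0.955  0.553  1.369  2.021 -0.621  1.087 -2.54 ]
3.041592653589793 [0.65, 0.07] [ 0.623  0.895 -1.305  1.55   0.874  1.378  2.279]
3.041592653589793 [0.55, -0.25] [-0.467  0.848  1.355  1.737 -0.863  1.3   -2.154]
```

```bash
python3 - <<'E'
from h import *
a=-.11
t=manip.current_clock()
manip.move_pose([.452,.306,.2],quat(a)); c,i=shot("w_g"); print(c["eye"],R.from_quat(c["attitude"]).as_matrix()[:,2].round(3),manip.current_clock()-t)
manip.move_pose([.437,.2,.2],quat(a)); c,j=shot("w_r"); print(manip.current_clock()-t)
cv2.imwrite("pics/w01.png",cv2.resize(np.vstack([i,j])[:,:,::-1],(480,600)))
E
```

```text
[0.45949078 0.37715571 0.35772422] [-0.027 -0.261 -0.965] 1.4749999999999999
2.0333
```

View pics/w01.png

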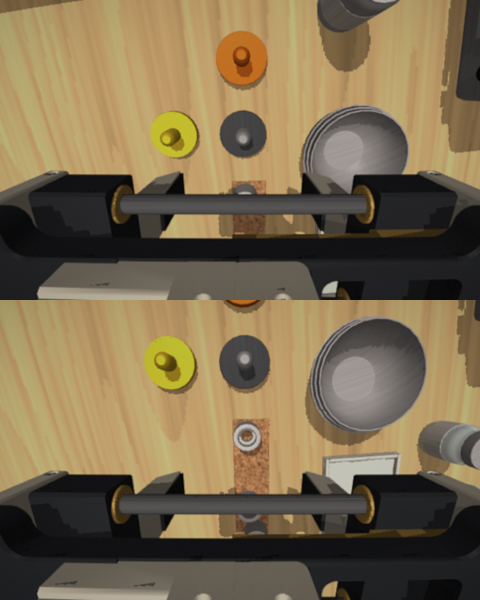

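The dark gauge is at (324,177) in the full-size top frame, between the yellow look-alike at (231,180) and the orange at (324,77). Sleeve 1 is alone on the cork at (329,182) in the lower frame. So the dark steel one is the gauge. I'll now measure both with the camera straight overhead.

```bash
cat >> h.py <<'E'
from scipy.optimize import least_squares
A=-.11; TX=np.array([-np.sin(A),np.cos(A)]); TY=np.array([np.cos(A),np.sin(A)])  # tool x (camera side), tool y
def find(c,im,z,guess,rad,name=None,win=.04):
    """circle of known height: low-saturation blob near guess -> (centre, radius)"""
    hsv=cv2.cvtColor(im,cv2.COLOR_RGB2HSV); m=(hsv[:,:,1]<70).astype(np.uint8)
    m=cv2.morphologyEx(m,cv2.MORPH_OPEN,np.ones((3,3)))
    best=None
    for k in cv2.findContours(m,cv2.RETR_EXTERNAL,cv2.CHAIN_APPROX_NONE)[0]:
        if len(k)<40: continue
        p=toplane(c,cv2.convexHull(k).reshape(-1,2),z)
        s=least_squares(lambda v:np.hypot(*(p-v[:2]).T)-v[2],[*p.mean(0),rad],loss="soft_l1",f_scale=.001).x
        d=np.hypot(*(s[:2]-guess))
        if abs(s[2]-rad)<.15*rad and d<win and (best is None or d<best[0]): best=(d,s)
    if best is None: return None
    return best[1]
def look(xy,z,rad,name=None,win=.04,h=.2):
    """camera straight above xy, then measure"""
    manip.move_pose([*(np.array(xy)-.072*TX),h],quat(A)); c,im=shot(name); return find(c,im,z,xy,rad,win=win)
E
python3 - <<'E'
from h import *
g=look([.452,.306],.014,.038,"ov_g"); print(g)
s=look([.442,.2],.039,.021,"ov_1"); print(s)
i=cv2.imread("pics/ov_g.png");j=cv2.imread("pics/ov_1.png")
cv2.imwrite("pics/ov.png",np.vstack([i[:250,150:500],j[:250,150:500]]))
print(manip.current_clock())
E
```

```text
[0.45283242 0.30951174 0.03678742]
[0.44458213 0.20137352 0.02053964]
3.0083
```

View pics/ov.png

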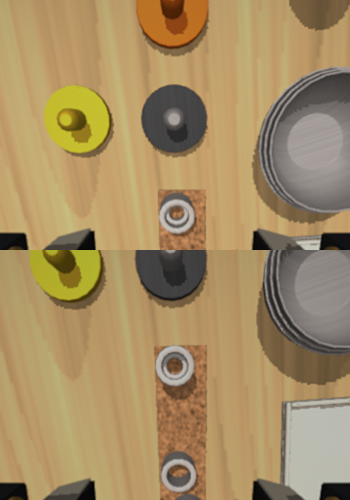

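Both blobs are clean. The gauge disc is at crop (174,118) and sleeve 1 at (174,366). I'll grip sleeve 1 once, release it and look again, which calibrates the camera bias along the closing line.

```bash
python3 - <<'E'
from h import *
s=look([.4446,.2014],.039,.021); print(s)
q=quat(A)
manip.move_pose([*s[:2],.10],q); manip.servo_line([*s[:2],.016],vel=.1)
effector.close(f_grip=20); p=manip.current_tool_pos(); print("tcp",p,"gap",manip.current_finger_gap(),manip.current_gripper_force(),manip.current_force())
effector.open_jaws(); manip.servo_line([*s[:2],.10],vel=.15)
s2=look(s[:2],.039,.021,"after1"); print(s2); d=s2[:2]-p[:2]; print("bias x,y",d@TX,d@TY, "moved",(s2-s)[:2])
print(manip.current_clock())
E
```

```text
[0.44455447 0.20136341 0.02056125]
tcp [0.44447484 0.20131848 0.01597128] gap 0.0414134253184209 19.999952651560307 [ 0.02999611 -0.20288095  0.18551388]
[0.44563084 0.20128892 0.02055926]
bias x,y 9.752493575478156e-05 0.00115226198329012 moved [ 1.07636499e-03 -7.44919687e-05]
7.9667
```

```bash
cat >> h.py <<'E'
G=np.array([.45283,.30951])-.00115*TY     # gauge, bias along closing line removed (bias along TX cancels)
DC=np.array([.627,.043]); DX=np.array([np.cos(-.02),np.sin(-.02)]); DY=np.array([-DX[1],DX[0]])
BC=np.array([.517,-.253]); BX=np.array([.07,-.9976]); BY=np.array([.9976,.07])
OFF=.015  # TCP above sleeve underside when held
def pick(guess,z0=.003,win=.06,name=None):
    s=look(guess,z0+.036,.021,name,win=win); print("sleeve at",s)
    if s is None: return False
    p=s[:2]-.00115*TY
    manip.move_pose([*p,.10],quat(A)); manip.servo_line([*p,z0+OFF],vel=.12)
    effector.close(f_grip=20); g=manip.current_finger_gap(); print("gap",g)
    manip.servo_line([*p,.12],vel=.2); return abs(g-.042)<.003
def gauge(off=(0,0)):
    p=G+np.array(off)
    manip.move_pose([*p,.12],quat(A)); manip.servo_line([*p,.054+OFF],vel=.15); f0=manip.current_force()
    for u in np.arange(.050,.0135,-.003).tolist()+[.0135]:
        manip.servo_line([*p,u+OFF],vel=.05); f=manip.current_force()-f0
        print(f"u {u:.4f} z {manip.current_tool_pos()[2]-OFF:.4f} f",f.round(1))
        if f[2]>8: break
    manip.sleep(.2); h=manip.current_tool_pos()[2]-OFF-.014; print("rest above seat",h,"gap",manip.current_finger_gap(),"t",manip.current_clock()); return h
def place(p,floor,a):
    x,y,_=manip.current_tool_pos()
    manip.servo_line([x,y,.14],vel=.2)
    manip.move_pose([*p,.14],quat(a)); manip.servo_line([*p,floor+OFF+.002],vel=.15); effector.open_jaws()
    manip.servo_line([*p,.14],vel=.25); print("placed t",manip.current_clock())
E
python3 - <<'E'
from h import *
print(pick([.4446,.2014])); gauge()
shot("g1"); 
E
```

```text
sleeve at [0.445562   0.20135439 0.02057148]
gap 0.041505492736269786
True
u 0.0500 z 0.0507 f [-0.3 -0.3 -1. ]
u 0.0470 z 0.0471 f [-1.  -0.8 -0.2]
u 0.0440 z 0.0437 f [-0.5  0.1 -1. ]
u 0.0410 z 0.0407 f [-0.3  0.5 -0.6]
u 0.0380 z 0.0378 f [-0.2 -0.  -1.4]
u 0.0350 z 0.0348 f [-0.9  0.2 -0.7]
u 0.0320 z 0.0320 f [-0.8 -0.1  1. ]
u 0.0290 z 0.0306 f [-3.5 -1.6 14.3]
rest above seat 0.01658574387307242 gap 0.04167897241478495 t 14.3583
```

Sleeve 1 stops part-way with a firm contact force, so it goes to the dish. Sleeve 3 is next.

```bash
python3 - <<'E'
from h import *
place(DC-.02*DX+.055*DY,.006,A)
shot("dish1")
print(pick([.433,.076],win=.045,name="p3")); gauge()
E
```

```text
placed t 18.5667
sleeve at [0.43542662 0.07850028 0.02062061]
gap 0.041956440265553646
True
u 0.0500 z 0.0507 f [ 0.  -0.1 -0.2]
u 0.0470 z 0.0470 f [-0.1  0.4 -0.9]
u 0.0440 z 0.0437 f [-0.1 -0.3 -0.2]
u 0.0410 z 0.0407 f [-0.7 -1.2 -1.3]
u 0.0380 z 0.0377 f [-0.6 -0.1 -1.2]
u 0.0350 z 0.0347 f [-0.  -0.2 -1.2]
u 0.0320 z 0.0318 f [ 0.5  0.6 -0.3]
u 0.0290 z 0.0288 f [ 0.4 -1.4 -0.2]
u 0.0260 z 0.0258 f [ 0.8 -0.2 -1.1]
u 0.0230 z 0.0228 f [-0.3 -0.5 -0.4]
u 0.0200 z 0.0198 f [0.2 0.3 0.2]
u 0.0170 z 0.0168 f [0.5 0.6 0.4]
u 0.0140 z 0.0140 f [ 0.2 -0.6  0.3]
u 0.0135 z 0.0140 f [-1.1 -0.7  4. ]
rest above seat -1.2937517881382934e-05 gap 0.04177543203645288 t 27.55
```

Sleeve 3 goes fully home, so it goes in the box. Sleeve 4 is next.

```bash
python3 - <<'E'
from h import *
place(BC-.045*BX,.006,.07)
shot("box1")
print(pick([.440,.020],win=.045,name="p4")); gauge()
i=cv2.imread("pics/dish1.png");j=cv2.imread("pics/box1.png")
cv2.imwrite("pics/db.png",cv2.resize(np.vstack([i,j]),(480,600)))
E
```

```text
placed t 32.6417
sleeve at [0.441616   0.01946179 0.02056478]
gap 0.040622553217126295
True
u 0.0500 z 0.0507 f [-0.7  0.  -0.4]
u 0.0470 z 0.0470 f [ 0.4  0.6 -1. ]
u 0.0440 z 0.0438 f [-0.2  1.  -0.6]
u 0.0410 z 0.0407 f [-0.6  0.5 -0.4]
u 0.0380 z 0.0378 f [ 0.2 -0.2 -0.1]
u 0.0350 z 0.0348 f [-0.3  0.1 -0.1]
u 0.0320 z 0.0321 f [0.2 0.9 0.8]
u 0.0290 z 0.0305 f [-3.9 -1.8 14. ]
rest above seat 0.016490382162450787 gap 0.04085186566885992 t 40.225
```

View pics/db.png

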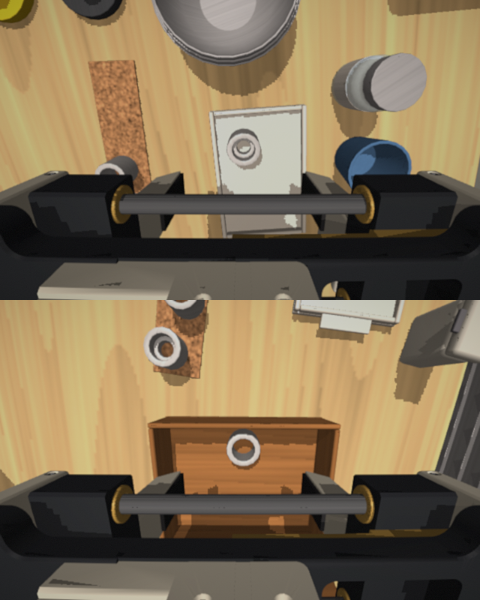

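Sleeve 1 stands in the dish at (243,148) in the upper frame, and sleeve 3 stands in the box at (243,449) in the lower. Sleeve 4 stops part-way, so it goes to the dish. Sleeve 5 is next.

```bash
python3 - <<'E'
from h import *
place(DC-.02*DX+.005*DY,.006,A)
print(pick([.438,-.042],win=.045,name="p5")); gauge()
E
```

```text
placed t 44.5333
sleeve at [ 0.43749171 -0.03943288  0.02057789]
gap 0.040841183416860376
True
u 0.0500 z 0.0507 f [-0.2  0.4  0.4]
u 0.0470 z 0.0470 f [-1.4 -0.2  0.4]
u 0.0440 z 0.0438 f [-1.5 -0.   0.4]
u 0.0410 z 0.0407 f [-0.9  0.1 -0.8]
u 0.0380 z 0.0377 f [-0.1 -0.2 -0.5]
u 0.0350 z 0.0348 f [ 0.2  0.7 -0.5]
u 0.0320 z 0.0318 f [-0.2 -0.6 -0.9]
u 0.0290 z 0.0288 f [-1.   0.2 -1.3]
u 0.0260 z 0.0258 f [-0.2  0.3 -0.3]
u 0.0230 z 0.0228 f [-0.7 -0.7 -0.5]
u 0.0200 z 0.0198 f [ 0.1 -1.  -0.7]
u 0.0170 z 0.0168 f [-0.1  0.  -0.2]
u 0.0140 z 0.0140 f [-0.4 -0.3  0.6]
u 0.0135 z 0.0140 f [-1.8 -0.3  6.1]
rest above seat -1.0020381603215514e-05 gap 0.04069894328332685 t 53.975
```

View pics/p5.png

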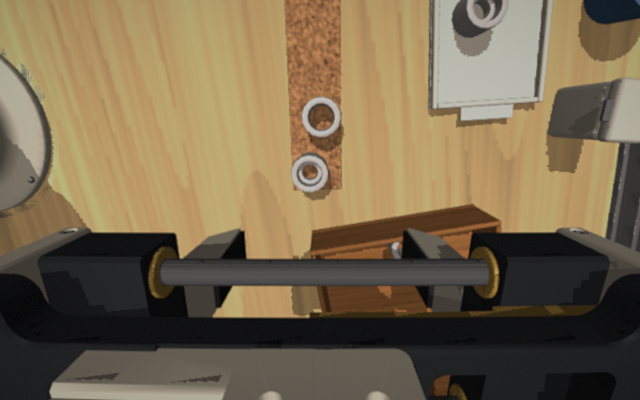

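Sleeve 5 was at (321,118) and goes fully home. Sleeve 6 stands on the strip at (311,173). Sleeve 5 goes to the box.

```bash
python3 - <<'E'
from h import *
place(BC+.01*BX,.006,.07)
print(pick([.419,-.1],win=.045,name="p6")); h=gauge()
if h>.01:
    place(DC-.02*DX-.045*DY,.006,A)
    manip.move_pose([.5,.0,.3],quat(A)); shot("all_w"); shot("all_s","scene"); shot("all_t","top")
i=cv2.imread("pics/all_s.png")[120:320,120:440];j=cv2.imread("pics/all_t.png")[120:320,220:540]
cv2.imwrite("pics/all.png",cv2.resize(np.vstack([i,j]),(480,600)))
E
```

```text
placed t 59.2667
sleeve at [ 0.41795544 -0.09842735  0.02056249]
gap 0.04253051236773385
True
u 0.0500 z 0.0506 f [ 0.6 -0.6 -0.4]
u 0.0470 z 0.0470 f [ 0.5 -0.4 -0.1]
u 0.0440 z 0.0437 f [ 0.  -0.6 -0.4]
u 0.0410 z 0.0408 f [ 0.4 -0.4 -0.5]
u 0.0380 z 0.0378 f [ 0.8 -0.9  1. ]
u 0.0350 z 0.0347 f [ 0.6 -0.3  0.9]
u 0.0320 z 0.0321 f [ 1.4 -1.1  0.9]
u 0.0290 z 0.0306 f [-2.2 -1.6 14.7]
rest above seat 0.01659884018277724 gap 0.04201323612779446 t 67.0833
placed t 71.5167
```

View pics/all.png

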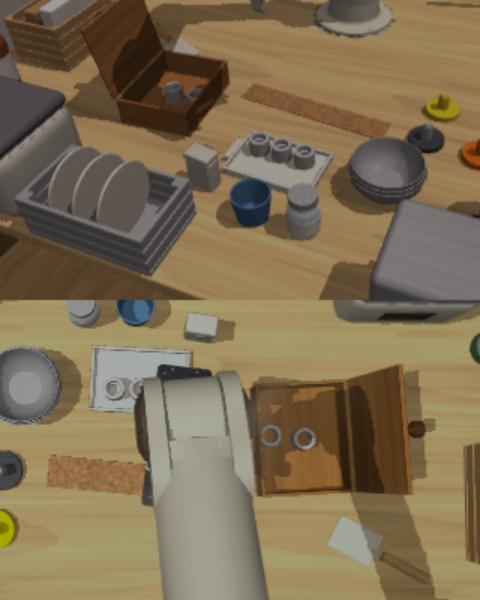

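All three part-way sleeves stand side by side in the dish (scene crop, around (258–303,150)). Both good ones are in the box (top crop (271,435) and (304,438)), and the bystanders are in place. Next I close the lid: closed fingers push it from behind, beside the knob, and follow its arc.

```bash
cat > lid.py <<'E'
from h import *
import sys
q=quat(.07); H=np.array([*(BC+.085*BX-.06*BY),.065]); bx=np.array([*BX,0]); Z=np.array([0,0,1.])
at=lambda b,z: H+bx*(b-.085)+Z*(z-.065)
effector.close(f_grip=20)
manip.move_pose(at(.0,.40),q); manip.move_pose(at(.19,.40),q); manip.servo_line(at(.19,.21),vel=.2); f0=manip.current_force()
def go(p,v=.1):
    manip.servo_line(p,vel=v); f=manip.current_force()-f0
    print(np.round((manip.current_tool_pos()-H)@np.c_[bx,Z],3),f.round(1))
    if np.linalg.norm(f)>40: sys.exit("force")
go(at(.15,.21)); go(at(.125,.215)); go(at(.1025,.215))
for t in np.arange(1.45,-.01,-.145):
    n=bx*np.sin(t)+Z*np.cos(t)
    go(H+.15*(-np.cos(t)*bx+np.sin(t)*Z)+.008*n+.0095*bx)
p=manip.current_tool_pos()
for k in range(12):
    p=p-[0,0,.001]; manip.servo_line(p,vel=.03); f=manip.current_force()-f0
    print("press",manip.current_tool_pos()[2].round(4),f.round(1))
    if f[2]>12: break
manip.sleep(.4); print((manip.current_force()-f0).round(1),manip.current_clock())
E
python3 lid.py
```

```text
[0.065 0.146] [ 0.2 -1.5 -1.6]
[0.039 0.15 ] [-0.2 -0.1 -0.4]
[0.017 0.15 ] [ 0.3 -1.  -1.2]
[-0.002  0.15 ] [ 0.6  0.  -0.1]
[-0.023  0.147] [ 0.4  0.2 -0.9]
[-0.044  0.141] [ 0.9  0.1 -0.9]
[-0.064  0.131] [-0.4 -0.9 -0.9]
[-0.082  0.119] [ 1.  -1.1 -0.6]
[-0.098  0.105] [-0.7 -1.2 -2.3]
[-0.112  0.089] [ 0.9 -0.3 -1.4]
[-0.123  0.07 ] [ 0.7 -0.2 -0.8]
[-0.132  0.051] [ 0.2 -0.3 -1.3]
[-0.138  0.03 ] [ 0.4 -0.  -1.2]
[-0.14   0.009] [ 1.3 -1.1  1.7]
press 0.0737 [-2.7  0.4  8.9]
press 0.0735 [-5.2  1.6 17.6]
[-4.1  2.8 17.3] 83.1
```

```bash
python3 - <<'E'
from h import *
x,y,_=manip.current_tool_pos()
manip.servo_line([x,y,.3],vel=.2); manip.move_pose([.45,.15,.3],quat(A)); manip.sleep(.3)
shot("end_s","scene"); shot("end_t","top")
i=cv2.imread("pics/end_s.png")[120:320,120:440];j=cv2.imread("pics/end_t.png")[120:320,220:540]
cv2.imwrite("pics/end.png",cv2.resize(np.vstack([i,j]),(480,600)))
E
```

```text
(no output)
```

View pics/end.png

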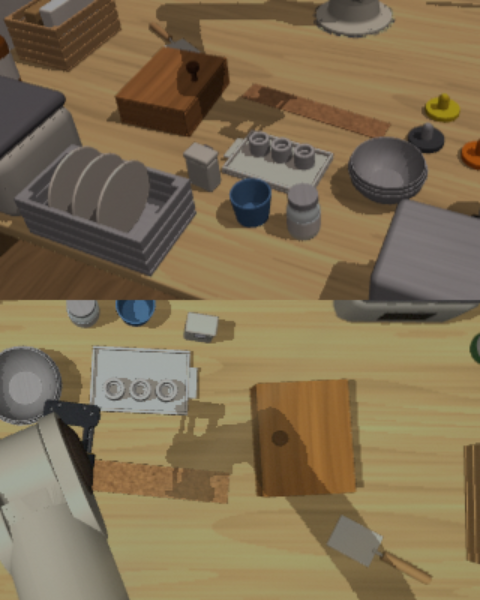

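The lid is flat on the box (knob at top crop (280,438)), and the three sleeves stand in the dish at (114–167,390). Nothing else has moved and the arm is clear, so I'm handing in.

```bash
python3 -c "
from bench import manip
print(manip.hand_in())"
```

```text
the job is handed in; nothing more can be done
None
```

The job is handed in, though it returned no verdict: all five sleeves present were gauged in row order (place 2 was empty), with 3 and 5 going fully home and into the box, 1, 4 and 6 stopping part-way and put on the spoon rest, and the lid closed and pressed at about 17 N.

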